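# Lock the swing arm onto the bookbinder's marking jig

## Robot

A 6-joint arm with a two-finger parallel gripper is mounted at the origin on the work surface. World frame = base frame: x ahead of the robot, y to its left, z up, the work surface at z = 0. Lengths are in m, angles in rad, forces in N, time in s.
With the tool pointing down it reaches from about 0.325 to 0.875 m from the base axis. Payload 4.4 kg.
Tool frame: the origin (TCP) lies midway between the tips of the shut fingers; the grasp point (between the pads) lies 19 mm behind it; z points along the fingers, x is the direction in which the jaws open and shut, and the axes are right-handed (so a half turn about z gives the same grasp; the last joint's range is limited). The gripper opens to 85 mm and grips with 20 to 120 N. Pads are 22 mm wide; open, the fingers measure 114 mm over their backs; the gripper's body (76 mm by 85 mm) begins 54 mm behind the grasp point. The pads swing forward as they close: fully open they stand 13 mm farther back than shut.
Start: joints at [-1.286, 0.207, 1.542, -0, 1.393, -0.15], TCP at [0.243, -0.521, 0.231] pointing down, gripper open.
Joint ranges: [-2.73, 2.73], [-0.86, 2.22], [0.23, 2.46], [-1.11, 4.25], [0.08, 2.63], [-2.82, 2.82]. Speed limits (rad/s): [2.79, 2.79, 3.14, 3.14, 3.14, 3.14].

## Interface

Orientations are given as a rotation vector (axis times angle).
In Python, from rig import * gives the robot as it stands.
- The arm moves only by the tool jog_arm, never from a script. Its argument "increments" is a list of rows, each a list of 5 numbers: the shift along the tool's x, y, z in mm, then the turn about the tool's z in rad, then the opening, from -1 (shut) to 1 (fully open). A call has 1 to 8 rows; each row is the pose to reach, as a shift and turn from the pose commanded when the call began, along the tool's axes at that moment; what a row does not reach only later rows make up. A row lasts 1/12 s, in which the tool goes at most 41.7 mm and 7.16 degrees, less where a joint would pass 70% of its speed; a pose out of reach is approached as far as the arm can. A call with a gripper value outside its range is refused whole. The fingers move at their own pace and stop on an object; the grip force is fixed at half the most. Time passes only in rows, so rows that repeat a pose let the fingers close. It gives the time, the measured TCP pose, the force and the opening at its end, in the units of the state.
- state(): the state, without advancing time (a new reading comes with each control period).
- grab_frame(name): name is "side" or "top" or "wrist"; returns (picture, depth): 480x640x3 uint8, red, green, blue; 480x640 float32, m along the optical axis (not along the pixel's ray), 0 where there is no reading.
- calibration(name): a dict with "camera_matrix" (3x3 intrinsics, pixels), "D" ([k1, k2, p1, p2, k3] as OpenCV has them; the pictures are not rectified), "rvec" (rotation vector, rad) and "tvec" (3), from world to camera coordinates, as OpenCV has them. Camera axes: x right, y down, z forward; pixel columns grow to the right and rows downward; lengths in m; the calibration is good to about 2 mm. A picture is of the moment at which its call begins: read the wrist's pose just before it. calibration takes no time and is no camera call; for the wrist camera it gives the pose at the moment of the call.
- sign_off(): hands the job in, once; it reports no verdict.
Trained networks look in the newest picture that a camera, given by its name, has taken for a name from the list of things; names that differ only in an ending like _2 or _b are one class to them, and where a whole thing is asked for, a point or a joint stands for the part that bears it (a point fixed in the world has none). Each returns a list of dicts, best first, with "confidence" (0 to 1); they miss things now and then, are a little off and sometimes report something else, mostly with a low value. They report only what shows in the picture. A call takes as long as a camera call. They do not tell look-alikes from the thing itself.
- silhouettes(camera, thing): "mask" (480x640 bool, what is visible of it) and "point" ([row, column] in pixels, amid what is visible of it).
The state is a dict: "time": time; "q": joint angles; "qd": joint speeds; "tau": joint torques, N m; "position": TCP position; "tool_rot": TCP orientation; "wrist_force": force on the tool from outside, world axes, zero at the start; "moment": the same for the moment, N m; "opening": opening from 0.0 (shut) to 1.0 (fully open).
Only numpy, scipy, OpenCV 4.12 (cv2) and the standard library are available. Lean on these libraries where they do the work, as an engineer would, in place of code of your own. Each camera call takes 0.05 s, during which the arm holds its last target. There are 200 camera calls.

## Task

Hang the steel swing arm by its eye over the upright post of the marking jig so that it lies flat on the baseboard, clear of the clip's track, and let go of it. Then push the open steel clip along its track, without lifting it out, until it is fully home in the groove of the post above the arm. Do not disturb the jar, the cup, the stack of boards or the hammer.

Things in the scene. Friction and masses are not known exactly. Their poses are not given: they have to be found in the camera images.
- jig: Fixed marking jig: plywood baseboard 170 mm (x) by 320 mm (y), 20 mm thick, reaching from y = -120 to +200 mm. Origin on the axis of its steel post, at the table surface; y points from the post along the clip's track. The board on the -y side of the post is bare: the arm's grip end goes there.
- post_axis (a point): point on the post's axis at the baseboard's top face (20 mm above the table); axes as the jig's
- post_top (a point): top of the upright steel post, 60 mm above the table. Heights above the table: diameter 20 mm up to 27 mm, groove (neck of diameter 9 mm) from 27 to 40 mm, head of diameter 20 mm from 40 to 49 mm, tapering to 10 mm at the top
- track (a point): middle of the floor of the dark steel track in which the clip slides, 30 mm above the table, 115 mm from the post on the jig's +y side. The track runs along the jig's y from 30 to 200 mm from the post, both ends open; its two side rails have inner faces 50 mm apart, outer faces 70 mm apart, and tops 38 mm above the table
- swing_arm: Loose steel bar 24 mm wide, 8 mm thick, 0.34 kg, with a round eye at its +x end and an upright wooden grip. Lies on the table. Origin on the underside below the middle of the grip; x points along the bar to the eye, z up. The bar's other end is at x = -63 mm. The balance point is about 24 mm from the origin towards the eye
- grip (a point): inside the arm's wooden grip, 30 mm above the arm's underside, on the grip's centre: a good grasp point. The grip is a block 60 mm long (arm's x), 24 mm wide (y), from 8 to 50 mm above the arm's underside
- eye (a point): centre of the eye's hole at the underside of the arm, 85 mm from the arm's origin along its x; hole 27 mm across, ring 50 mm across and 8 mm thick; axes as the arm's
- clip: Loose flat U-shaped steel clip lying in the track, 46 mm wide (x), 6 mm thick, 0.22 kg; slot 15 mm wide, open to its -y end, towards the post. Origin on the underside, 4.5 mm in front of the slot's blind end: on the post's axis when the clip is home. Prongs reach to y = -22 mm, the back to y = +64 mm. Slides easily (a few newtons), stops dead when home
- tab (a point): middle of the rear face of the upright tab at the clip's back, 22 mm above the clip's underside and 64 mm behind its origin. The tab is 46 mm wide, 8 mm thick (clip y = 56 to 64 mm), up to 38 mm above the clip's underside. Push it towards the post (clip's -y)
- glue_jar: white glue jar, 70 mm across, 70 mm tall, loose; origin at the centre of its underside. Leave alone
- brush_cup: open aluminium cup, 72 mm across, 70 mm tall, loose; origin at the centre of its underside. Leave alone
- board_stack: trimmed stack of grey boards, one block of 98 x 148 x 43 mm, loose; origin at the centre of its underside. Leave alone
- hammer: hammer with a wooden handle lying on the table along its x axis, about 260 mm long, loose. Leave alone
There are look-alikes about, which are no part of the job. What is shaped like the swing_arm but purple or red is not meant.

How it is judged:
By the outcome, as a careful person would: the job done as asked, in the order asked, and still so for the second after the job is handed in, with the robot touching nothing.
It also fails if it takes over 61 s, if anything falls off the work surface, if the arm or the gripper's body presses on something with over 40 N, if the wrist force passes 120 N, or if a joint passes its speed limit or range.

## Working session

There is one attempt and no reset: what is moved stays moved. The work goes in short steps, Python scripts to look and compute and a tool call to move; the robot and the scene stay as the last step left them, time stands still between calls to the robot, and variables do not carry over. Pictures are saved under pics/ and viewed, about 8 in all and at most 12, crops included, and the job is handed in when it is done.

Besides the shell and the picture viewer there is one more tool, called after "Request:" as name(argument=value, ...) on one line, values as JSON. jog_arm: Moves the arm, as the interface text tells. Its arguments: {"type":"object","properties":{"increments":{"type":"array"}},"required":["increments"]}

```bash
mkdir -p pics
cat > h.py <<'E'
from rig import *
import numpy as np, cv2
def cal(n):
    c=calibration(n);R=cv2.Rodrigues(np.array(c["rvec"],float))[0]
    return np.array(c["camera_matrix"],float),np.array(c["D"],float),R,np.array(c["tvec"],float).ravel()
def pts(n,rc,d,c=None):
    K,D,R,t=c or cal(n); rc=np.asarray(rc,float)
    u=cv2.undistortPoints(rc[:,::-1].reshape(-1,1,2).copy(),K,D).reshape(-1,2)
    P=np.c_[u,np.ones(len(u))]*np.asarray(d)[:,None]
    return (P-t)@R
def onz(n,rc,z,c=None):
    K,D,R,t=c or cal(n); rc=np.asarray(rc,float)
    u=cv2.undistortPoints(rc[:,::-1].reshape(-1,1,2).copy(),K,D).reshape(-1,2)
    r=np.c_[u,np.ones(len(u))]@R; o=-R.T@t
    return o+r*((z-o[2])/r[:,2])[:,None]
def proj(n,P,c=None):
    K,D,R,t=c or cal(n)
    return cv2.projectPoints(np.asarray(P,float).reshape(-1,1,3),cv2.Rodrigues(R)[0],t,K,D)[0].reshape(-1,2)
E
python3 - <<'E'
from h import *
ims=[]
for n in ["top","side"]:
    im,d=grab_frame(n); ims.append(im)
    cv2.imwrite(f"pics/{n}0.png",im[:,:,::-1]); np.save(f"{n}0.npy",d)
    for th in ["swing_arm","jig","clip","eye","grip","tab"]+(["glue_jar","brush_cup","board_stack","hammer"] if n=="top" else []):
        for r in silhouettes(n,th):
            m=r["mask"]&(d>0); rc=np.argwhere(m)
            if len(rc)<5: continue
            P=pts(n,rc,d[m])
            print(n,th,round(r["confidence"],2),np.round(r["point"]),len(rc),"med",np.round(np.median(P,0),3),"lo",np.round(np.percentile(P,3,0),3),"hi",np.round(np.percentile(P,97,0),3),"col",im[m].mean(0).astype(int))
E
```

```text
top swing_arm 0.76 [207. 365.] 674 med [ 0.559 -0.173  0.01 ] lo [ 0.529 -0.249  0.002] hi [ 0.577 -0.092  0.055] col [139  52  47]
top swing_arm 0.74 [262. 422.] 817 med [ 0.43  -0.312  0.01 ] lo [ 0.351 -0.346  0.   ] hi [ 0.507 -0.292  0.055] col [115 106  97]
top swing_arm 0.64 [360. 421.] 809 med [ 0.184 -0.31   0.011] lo [ 0.116 -0.352  0.001] hi [ 0.255 -0.275  0.054] col [ 91  58 110]
top swing_arm 0.56 [291. 358.] 789 med [ 0.351 -0.164  0.01 ] lo [ 0.303 -0.234 -0.001] hi [ 0.402 -0.095  0.054] col [ 91  60 104]
top jig 0.91 [238. 248.] 7824 med [0.483 0.111 0.021] lo [ 0.4   -0.023  0.014] hi [0.581 0.275 0.039] col [146 130 104]
top clip 0.63 [220. 206.] 581 med [0.511 0.226 0.037] lo [0.486 0.181 0.031] hi [0.534 0.254 0.07 ] col [119 120 119]
top eye 0.97 [361. 418.] 796 med [ 0.187 -0.311  0.011] lo [ 0.117 -0.353 -0.   ] hi [ 0.255 -0.277  0.054] col [ 92  59 111]
top eye 0.93 [258. 420.] 789 med [ 0.428 -0.312  0.011] lo [ 0.351 -0.346  0.002] hi [ 0.507 -0.293  0.055] col [116 107  98]
top eye 0.58 [206. 362.] 748 med [ 0.559 -0.165  0.01 ] lo [ 0.531 -0.249 -0.   ]
[... 2506 characters left out ...]
.007] lo [ 0.154 -0.357 -0.003] hi [ 0.256 -0.287  0.048] col [ 89  45 112]
side eye 0.6 [234. 281.] 846 med [ 0.559 -0.144  0.009] lo [ 0.528 -0.248 -0.002] hi [ 0.579 -0.087  0.05 ] col [137  26  20]
side grip 0.98 [246. 365.] 942 med [ 0.35  -0.16   0.008] lo [ 0.303 -0.232 -0.002] hi [ 0.399 -0.093  0.05 ] col [80 39 99]
side grip 0.96 [234. 278.] 764 med [ 0.559 -0.142  0.013] lo [ 0.53  -0.247  0.002] hi [ 0.578 -0.088  0.05 ] col [138  20  17]
side grip 0.75 [208. 437.] 650 med [ 0.187 -0.306  0.007] lo [ 0.153 -0.352 -0.002] hi [ 0.256 -0.285  0.049] col [ 88  43 114]
side tab 0.9 [387. 263.] 1174 med [0.509 0.221 0.035] lo [0.482 0.177 0.03 ] hi [0.534 0.26  0.067] col [121 125 124]
```

View pics/top0.png

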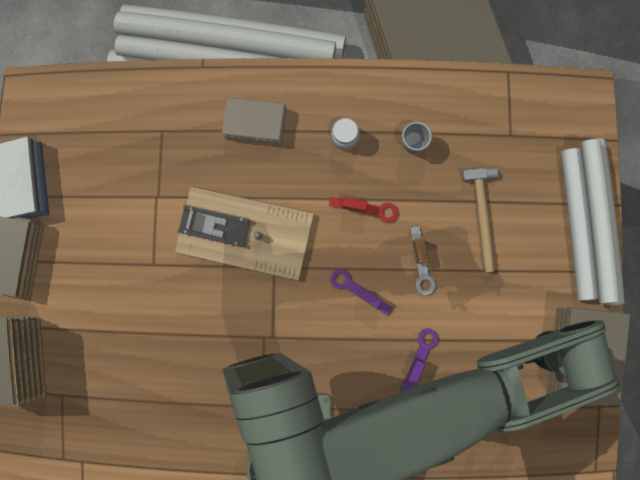

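View pics/side0.png

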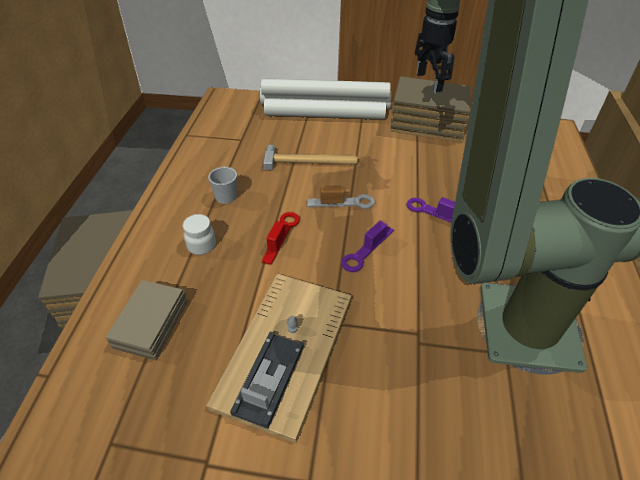

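The steel arm with the brown wooden grip is at top pixel (421,260), with its eye at the lower end, (426,286). The post is at about (258,236), and the clip is in the track to its left, at about (206,222). The red and purple arms are decoys. Next I'll work out the poses.

Run:
```python
from h import *
s=state(); R=cv2.Rodrigues(np.array(s["tool_rot"],float))[0]; print(np.round(R,3),s["q"],s["position"])
for n in ["top","side"]:
    im=cv2.imread(f"pics/{n}0.png")[:,:,::-1]; d=np.load(f"{n}0.npy"); c=cal(n)
    rc=np.argwhere(d>0); P=pts(n,rc,d[d>0],c)
    def box(x0,x1,y0,y1,z0,z1): return (P[:,0]>x0)&(P[:,0]<x1)&(P[:,1]>y0)&(P[:,1]<y1)&(P[:,2]>z0)&(P[:,2]<z1)
    # board top
    m=box(.36,.62,-.08,.33,.014,.045); print(n,"board",cv2.minAreaRect(P[m,:2].astype(np.float32)*1000))
    m=box(.45,.53,.0,.12,.05,.075); print("post",m.sum(),P[m].mean(0).round(4) if m.any() else "")
    m=box(.45,.57,.12,.33,.055,.08); print("tab",m.sum(),P[m].mean(0).round(4),cv2.minAreaRect(P[m,:2].astype(np.float32)*1000))
    m=box(.33,.52,-.37,-.26,.04,.06); print("grip",m.sum(),P[m].mean(0).round(4),cv2.minAreaRect(P[m,:2].astype(np.float32)*1000))
    m=box(.33,.54,-.37,-.26,.005,.06); q=P[m,:2]; print("arm",m.sum(),cv2.minAreaRect(q.astype(np.float32)*1000))
    x0,y0=(400,200) if n=="top" else (290,170)
    cv2.imwrite(f"pics/crop_{n}.png",cv2.resize(im[y0:y0+110,x0:x0+100,::-1],None,fx=4,fy=4)) 
a=cv2.imread("pics/top0.png")[205:305,395:455];b=cv2.imread("pics/top0.png")[180:285,170:320]
cv2.imwrite("pics/c1.png",np.hstack([cv2.resize(a,(360,600)),cv2.resize(b,(440,308)) if 0 else cv2.copyMakeBorder(cv2.resize(b,(440,308)),0,292,0,0,0)]))
```

```text
[[ 0.422 -0.907 -0.   ]
 [-0.907 -0.422 -0.   ]
 [ 0.     0.    -1.   ]] [-1.28554174e+00  2.06589261e-01  1.54148251e+00 -1.56039725e-05
  1.39349809e+00 -1.50501439e-01] [ 0.24269282 -0.52128482  0.23129609]
top board ((491.5132141113281, 127.99380493164062), (321.47552490234375, 169.99436950683594), 78.58614349365234)
post 45 [0.4837 0.0853 0.0573]
tab 89 [0.5163 0.2516 0.0662] ((516.59912109375, 252.5586395263672), (10.459709167480469, 46.28643798828125), 78.40459442138672)
grip 256 [ 0.453  -0.3095  0.0499] ((453.3385009765625, -309.50982666015625), (59.74901580810547, 24.965850830078125), 11.631251335144043)
arm 919 ((434.6458740234375, -314.6937561035156), (109.0186538696289, 208.5346221923828), 89.30769348144531)
side board ((489.9091491699219, 127.00633239746094), (323.7507629394531, 171.66546630859375), 78.19303131103516)
post 56 [0.4811 0.0901 0.0552]
tab 168 [0.5164 0.2549 0.0639] ((517.4252319335938, 253.7647247314453), (7.948566913604736, 46.6021728515625), 77.56717681884766)
grip 194 [ 0.4513 -0.3064  0.0471] ((451.69915771484375, -309.4470520019531), (59.12859344482422, 27.856576919555664), 11.16672420501709)
arm 707 ((429.1266784667969, -309.0417175292969), (168.29055786132812, 49.52198791503906), 14.964543342590332)
```

View pics/c1.png

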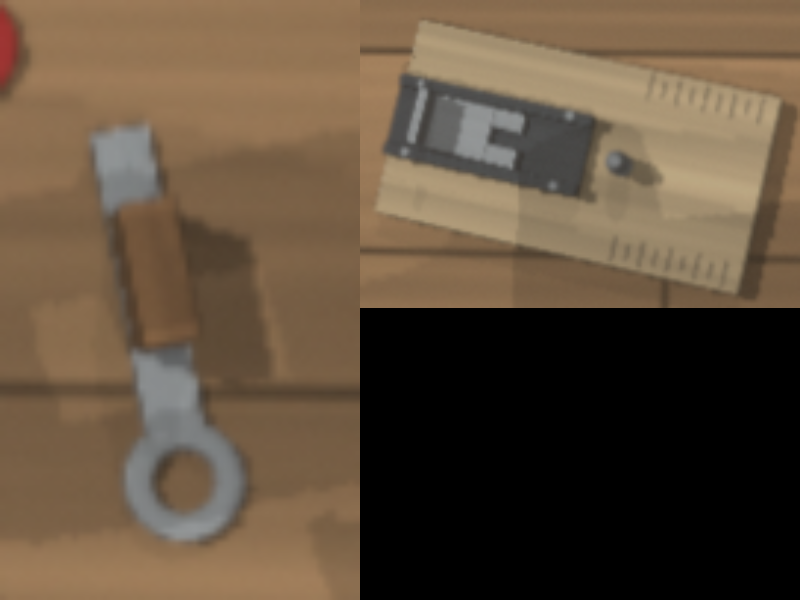

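Both cameras agree to about 2 mm: grip at (0.4525, -0.3095) with the eye direction at 191.4°, post at (0.4827, 0.0883), and jig y at 78.4°. To keep the last joint in range at both pick and place, I'll grasp with tool yaw 101.4° and place with tool yaw -11.6°.

Request:
jog_arm(increments=[[-104,-280,0,-0.9,1],[-104,-280,0,-0.9,1],[-104,-280,0,-0.9,1],[-104,-280,0,-0.9,1],[-104,-280,0,-0.9,1],[-104,-280,0,-0.9,1],[-104,-280,0,-0.9,1],[-104,-280,0,-0.9,1]])

```text
time: 1.57
position: [0.4563, -0.3039, 0.2315]
tool_rot: [-3.119, 0.352, -0.004]
wrist_force: [-0.6, -0.1, 1.0]
opening: 1.003
```

Request:
jog_arm(increments=[[0,0,0,-1,1],[0,0,0,-1,1],[0,0,0,-1,1],[0,0,0,-1,1],[0,0,0,-1,1],[0,0,0,-1,1],[0,0,0,-1,1],[0,0,0,-1,1]])

```text
time: 2.23
position: [0.4524, -0.3091, 0.2313]
tool_rot: [2.911, 1.18, -0.0]
wrist_force: [0.2, 0.5, 0.1]
opening: 1.001
```

Request:
jog_arm(increments=[[0,0,0,-1,1],[0,0,0,-1,1],[0,0,0,-1,1],[0,0,0,-1,1],[0,0,0,-1,1],[0,0,0,-1,1],[0,0,0,-1,1],[0,0,0,-1,1]])

```text
time: 2.9
position: [0.4524, -0.3091, 0.2313]
tool_rot: [-1.989, -2.432, 0.0]
wrist_force: [0.5, -0.3, 0.2]
opening: 1.001
```

```bash
cat >> h.py <<'E'
def tf():
    s=state(); return np.array(s["position"]),cv2.Rodrigues(np.array(s["tool_rot"],float))[0]
E
python3 - <<'E'
from h import *
p,R=tf(); c=cal("wrist"); im,d=grab_frame("wrist"); cv2.imwrite("pics/w1.png",im[:,:,::-1])
rc=np.argwhere(d>0); P=pts("wrist",rc,d[d>0],c)
b=(abs(P[:,0]-.4525)<.06)&(abs(P[:,1]+.31)<.05)
m=b&(P[:,2]>.042)&(P[:,2]<.06); r=cv2.minAreaRect(P[m,:2].astype(np.float32)*1000); print("grip",m.sum(),r,P[m,2].mean())
# eye ring -> hole via ring pixels
m=(abs(P[:,0]-.369)<.035)&(abs(P[:,1]+.326)<.035)&(P[:,2]>.004)&(P[:,2]<.015)
q=P[m,:2]; print("ring",m.sum(),q.min(0),q.max(0), cv2.minEnclosingCircle((q*1000).astype(np.float32)))
g=np.array([*np.array(r[0])/1000,.013]); print("tool move mm",R.T@(g-p)*1000)
E
```

```text
grip 2312 ((453.6131591796875, -310.4075927734375), (60.49964141845703, 23.417545318603516), 10.915175437927246) 0.04883686708467233
ring 2468 [ 0.34514355 -0.35189178] [ 0.40396125 -0.30211765] ((375.779052734375, -323.55657958984375), 31.61189842224121)
tool move mm [ -1.52834695   0.95907482 218.26225274]
```

View pics/w1.png

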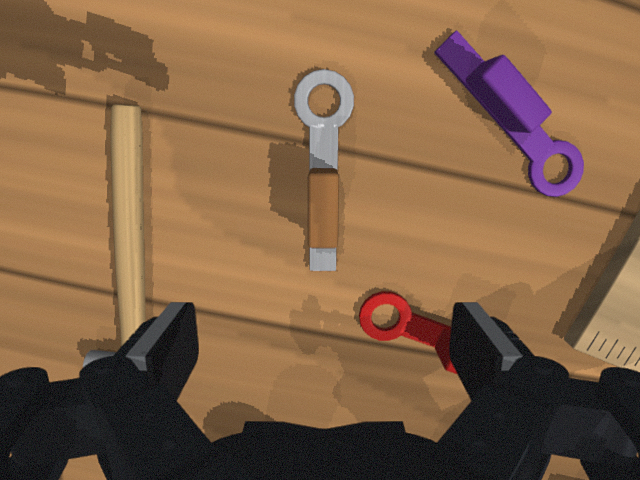

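The wrist view shows the steel arm upright, with its hole at (100,324) and its grip at (210,323), in line with the tool. Next I'll descend and grasp.

Request:
jog_arm(increments=[[-1.5,1,40,0,1],[-1.5,1,80,0,1],[-1.5,1,120,0,1],[-1.5,1,155,0,1],[-1.5,1,185,0,1],[-1.5,1,205,0,1],[-1.5,1,215,0,1],[-1.5,1,218,0,1]])

```text
time: 3.62
position: [0.4525, -0.3091, 0.0111]
tool_rot: [-1.995, -2.421, -0.0]
wrist_force: [0.3, -0.0, -0.4]
opening: 0.999
```

Request:
jog_arm(increments=[[0,0,0,0,1],[0,0,0,0,-1],[0,0,0,0,-1],[0,0,0,0,-1],[0,0,0,0,-1],[0,0,0,0,-1],[0,0,0,0,-1],[0,0,0,0,-1]])

```text
time: 4.28
position: [0.4546, -0.3106, 0.0143]
tool_rot: [1.995, 2.425, 0.0]
wrist_force: [-0.7, 0.1, 5.2]
opening: 0.276
```

Request:
jog_arm(increments=[[0,0,0,0,-1],[0,0,0,0,-1],[0,0,0,0,-1],[0,0,0,0,-1],[0,0,0,0,-1],[0,0,0,0,-1]])

```text
time: 4.78
position: [0.4547, -0.3106, 0.0143]
tool_rot: [1.995, 2.425, 0.0]
wrist_force: [-0.2, 1.6, 6.2]
opening: 0.27
```

Request:
jog_arm(increments=[[0,0,-5,0,-1],[0,0,-20,0,-1],[0,0,-45,0,-1],[0,0,-75,0,-1],[0,0,-105,0,-1],[0,0,-130,0,-1],[0,0,-140,0,-1],[0,0,-140,0,-1]])

```text
time: 5.45
position: [0.4552, -0.3112, 0.1558]
tool_rot: [1.992, 2.422, -0.001]
wrist_force: [1.2, -0.4, -2.6]
opening: 0.27
```

Run:
```python
from h import *
p,R=tf(); c=cal("wrist"); im,d=grab_frame("wrist"); cv2.imwrite("pics/w2.png",im[:,:,::-1]); np.save("w2.npy",d)
s=state(); print(s["wrist_force"],s["moment"],s["opening"],s["position"])
rc=np.argwhere(d>0); P=(pts("wrist",rc,d[d>0],c)-p)@R*1000
m=(abs(P[:,0])<35)&(P[:,1]<-40)&(P[:,1]>-140)&(P[:,2]<30); q=P[m]
A=np.c_[q[:,:2],np.ones(len(q))]; k=np.linalg.lstsq(A,q[:,2],rcond=None)[0]; print(len(q),"plane",k)
print(q.min(0),q.max(0))
ring=q[(q[:,1]<q[:,1].min()+50)]; print("ring x",ring[:,0].min(),ring[:,0].max(),"y centre",q[:,1].min()+25)
g=np.array([.4656,.005]); y=np.deg2rad(78.4)
print("to place xy tool mm",R.T@(np.r_[g,p[2]]-p)*1000)
```

```text
[ 7.53296622e-04  1.80587501e-01 -4.66061307e+00] [ 0.05327034 -0.099125    0.03085109] 0.277744869303843 [ 0.45404257 -0.31015166  0.15347833]
16332 plane [ 8.30142516e-04 -7.51479036e-03  6.93469176e+00]
[ -25.42167931 -105.55511744    4.68209242] [ 24.11444668 -40.00133151  14.84786416]
ring x -25.42167930601004 24.11444667983329 y centre -80.55511743882175
to place xy tool mm [308.28336486  71.27045448  -1.11279262]
```

View pics/w2.png

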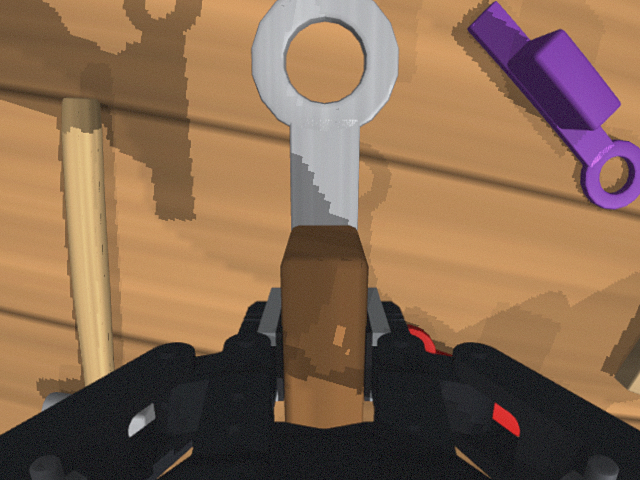

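The eye shows clearly in the wrist view, with its hole at about (60,326). The arm is held level, with its underside about 15 mm below the TCP. Next I'll carry it to the post.

Request:
jog_arm(increments=[[20,5,0,0.12,-1],[60,14,0,0.24,-1],[100,23,0,0.36,-1],[140,32,0,0.48,-1],[180,42,0,0.6,-1],[220,51,0,0.72,-1],[260,61,0,0.84,-1],[295,71,0,0.96,-1]])

```text
time: 6.17
position: [0.463, -0.0212, 0.1501]
tool_rot: [-2.859, -1.293, 0.008]
wrist_force: [1.1, -0.6, -3.0]
opening: 0.27
```

Run:
```python
from h import *
p,R=tf(); print(p,np.degrees(np.arctan2(R[1,0],R[0,0])), state()["q"])
# eye hole in tool frame from w2 (tool frame fixed wrt camera): use current calibration, camera moves with the tool
c=cal("wrist"); o=onz("wrist",[[60,326]],p[2]-.007,c); print("eye tool",(o-p)@R*1000)
print("turn left (tool rad)", np.deg2rad(np.degrees(np.arctan2(R[1,0],R[0,0]))+11.6), "xy", R.T@(np.array([.4656,.005,p[2]])-p)*1000)
```

```text
[ 0.46295204 -0.02116971  0.15013679] 48.6658162038806 [-2.32696735e-01  5.94242231e-02  1.88687301e+00 -1.40098326e-04
  1.20145222e+00 -1.08201640e+00]
eye tool [[  0.43842477 -85.58836713   7.4588301 ]]
turn left (tool rad) 1.0518369191594668 xy [ 2.13988027e+01 -1.52956264e+01  1.78845726e-02]
```

Request:
jog_arm(increments=[[12,-8,0,0.12,-1],[12,-8,0,0.24,-1],[12,-8,0,0.36,-1],[12,-8,0,0.48,-1],[12,-8,0,0.6,-1],[12,-8,0,0.72,-1],[12,-8,0,0.84,-1],[12,-8,0,0.96,-1]])

```text
time: 6.83
position: [0.465, -0.0087, 0.15]
tool_rot: [-3.136, 0.174, 0.01]
wrist_force: [-0.0, -0.6, -2.7]
opening: 0.275
```

Request:
jog_arm(increments=[[0,0,0,0.045,-1],[0,0,0,0.045,-1],[0,0,0,0.045,-1],[0,0,0,0.045,-1]])

```text
time: 7.17
position: [0.4664, -0.0089, 0.1517]
tool_rot: [-3.133, 0.234, 0.005]
wrist_force: [-0.0, 0.3, -4.0]
opening: 0.277
```

Run:
```python
from h import *
p,R=tf(); print(p,np.degrees(np.arctan2(R[1,0],R[0,0])))
c=cal("wrist"); im,d=grab_frame("wrist"); cv2.imwrite("pics/w3.png",im[:,:,::-1])
rc=np.argwhere(d>0); W=pts("wrist",rc,d[d>0],c)
T=(W-p)@R*1000
m=(W[:,2]>.045)&(W[:,2]<.064)&(np.hypot(W[:,0]-.483,W[:,1]-.088)<.016)
print("post visible",m.sum(),W[m].mean(0) if m.any() else 0,W[m,2].max() if m.any() else 0,"tool",T[m].mean(0) if m.any() else 0)
m=m&(W[:,2]>.057); print("top face",m.sum(),W[m].mean(0), T[m].mean(0))
a=(abs(T[:,0])<13)&(T[:,1]<-35)&(T[:,2]<20);print("arm z",np.median(T[a,2]))
tgt=onz("wrist",[[60,326]],p[2]-.007,c);print("eye world",tgt,"need tool",R.T@(np.array([.4827,.0883,0])-np.r_[tgt[0,:2],0])*1000)
# board edges
b=(W[:,2]>.014)&(W[:,2]<.026);print(b.sum())
```

```text
[ 0.46636952 -0.00892967  0.1516611 ] -8.532906934420419
post visible 1090 [0.48306097 0.08609911 0.05454991] 0.06124502785476749 tool [  2.73562472 -96.4488458   97.10713143]
top face 402 [0.48321723 0.08697296 0.05880323] [  2.74607764 -97.33641073  92.85379033]
arm z 7.400843324723791
eye world [[0.48038807 0.07554286 0.1446611 ]] need tool [ 3.93469011e-01 -1.29589686e+01 -7.08255835e-04]
46637
```

View pics/w3.png

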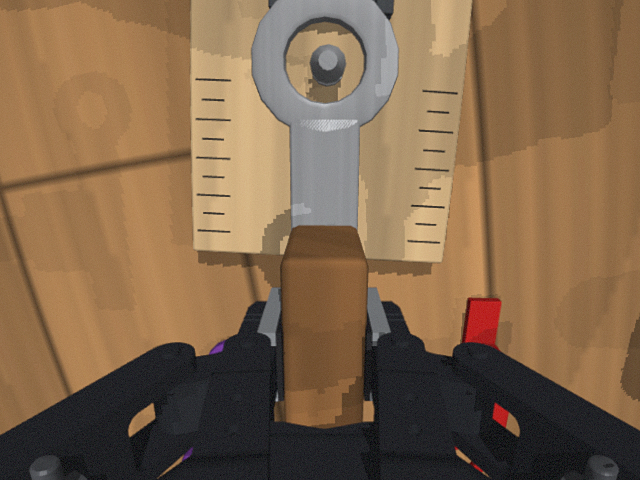

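The post is visible inside the ring. I'll correct yaw and position, then go down to just above the post and check again.

Request:
jog_arm(increments=[[-3,-12.5,0,0.054,-1],[-3,-12.5,20,0.054,-1],[-3,-12.5,40,0.054,-1],[-3,-12.5,55,0.054,-1],[-3,-12.5,64,0.054,-1],[-3,-12.5,66,0.054,-1],[-3,-12.5,66,0.054,-1],[-3,-12.5,66,0.054,-1]])

```text
time: 7.88
position: [0.4673, 0.0035, 0.088]
tool_rot: [3.125, -0.32, 0.002]
wrist_force: [1.0, -0.4, -2.8]
opening: 0.271
```

Run:
```python
from h import *
p,R=tf(); print(p,np.degrees(np.arctan2(R[1,0],R[0,0])))
c=cal("wrist"); im,d=grab_frame("wrist"); cv2.imwrite("pics/w4.png",im[:,:,::-1])
rc=np.argwhere(d>0); W=pts("wrist",rc,d[d>0],c); T=(W-p)@R*1000
m=(W[:,2]>.045)&(W[:,2]<.064)&(np.hypot(W[:,0]-.483,W[:,1]-.088)<.012)
print("post",m.sum()); 
if m.any():
    t=m&(W[:,2]>W[m,2].max()-.004); print("top",t.sum(),W[t].mean(0),T[t].mean(0),rc[t].mean(0),W[m,2].max())
a=(abs(T[:,0])<13)&(T[:,1]<-35)&(T[:,1]>-60)&(T[:,2]<20);print("arm z",np.median(T[a,2]))
print("eye",onz("wrist",[[60,326]],p[2]-.007,c))
```

```text
[0.4673017  0.00350268 0.08798296] -11.690800851385747
post 1941
top 760 [0.48303651 0.08692287 0.05878929] [ -1.53698356 -84.87631273  29.19644569] [ 70.48815789 317.90657895] 0.06103410739703598
arm z 7.311518013809147
eye [[0.48601906 0.08710207 0.08098296]]
```

View pics/w4.png

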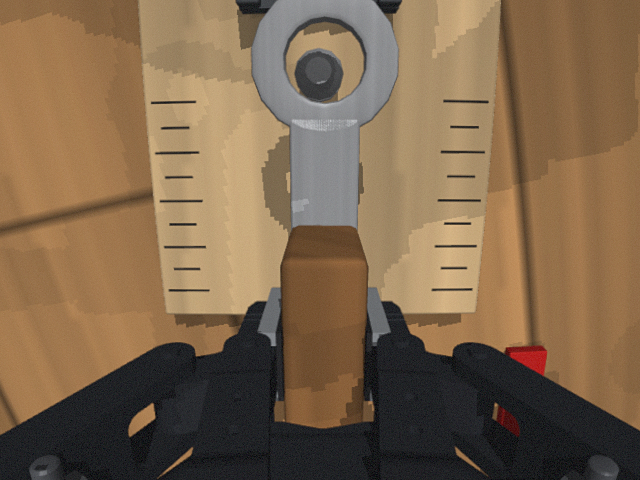

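The post top is at (70,318) and the hole centre at (60,326), so x needs about -2.6 mm. I'll lower in stages and watch the force.

Request:
jog_arm(increments=[[-2.6,-0.5,0,0,-1],[-2.6,-0.5,0,0,-1],[-2.6,-0.5,8,0,-1],[-2.6,-0.5,16,0,-1],[-2.6,-0.5,22,0,-1],[-2.6,-0.5,28,0,-1],[-2.6,-0.5,32,0,-1],[-2.6,-0.5,32,0,-1]])

```text
time: 8.6
position: [0.4628, 0.0049, 0.0538]
tool_rot: [-3.125, 0.32, 0.005]
wrist_force: [-1.9, -0.4, -3.3]
opening: 0.273
```

Run:
```python
from h import *
p,R=tf(); print(p,np.degrees(np.arctan2(R[1,0],R[0,0])),state()["wrist_force"],state()["moment"])
c=cal("wrist"); im,d=grab_frame("wrist"); cv2.imwrite("pics/w5.png",cv2.resize(im[0:160,200:460,::-1],None,fx=2.5,fy=2.5))
```

```text
[0.46283315 0.00490395 0.05379855] -11.693303541498851 [-1.94185308 -0.42149774 -3.32633437] [-0.10352815  0.0506296  -0.0196257 ]
```

View pics/w5.png

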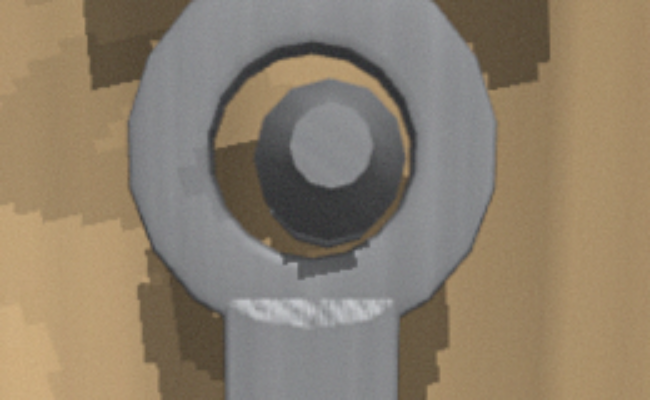

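The eye is over the post, with the post about 2 mm right of the hole's centre. I'll shift x by +2.2 mm and lower the rest of the way.

Request:
jog_arm(increments=[[2.2,0.7,0,0,-1],[2.2,0.7,4,0,-1],[2.2,0.7,8,0,-1],[2.2,0.7,12,0,-1],[2.2,0.7,15,0,-1],[2.2,0.7,17,0,-1],[2.2,0.7,17,0,-1],[2.2,0.7,17,0,-1]])

```text
time: 9.32
position: [0.4659, 0.0036, 0.0381]
tool_rot: [-3.125, 0.32, 0.001]
wrist_force: [-0.0, -0.2, -4.0]
opening: 0.275
```

Request:
jog_arm(increments=[[0,0,0,0,-1],[0,0,0,0,-1]])

```text
time: 9.48
position: [0.4663, 0.0036, 0.0385]
tool_rot: [-3.125, 0.32, -0.001]
wrist_force: [-0.3, 0.4, -2.8]
opening: 0.273
```

Request:
jog_arm(increments=[[0,0,1,0,-1],[0,0,2,0,-1],[0,0,3,0,-1],[0,0,3,0,-1],[0,0,3,0,-1]])

```text
time: 9.9
position: [0.4659, 0.0036, 0.0352]
tool_rot: [-3.125, 0.32, 0.0]
wrist_force: [0.4, 0.6, -1.8]
opening: 0.27
```

Request:
jog_arm(increments=[[0,0,1,0,-1],[0,0,1,0,-1],[0,0,1,0,-0.2],[0,0,1,0,0.2],[0,0,1,0,0.6],[0,0,1,0,0.6],[0,0,1,0,0.6],[0,0,1,0,0.6]])

```text
time: 10.57
position: [0.4662, 0.0036, 0.0344]
tool_rot: [-3.125, 0.32, -0.0]
wrist_force: [-0.2, -0.1, -0.2]
opening: 0.798
```

Request:
jog_arm(increments=[[0,0,-10,0,0.6],[0,0,-30,0,0.6],[0,0,-60,0,0.6],[0,0,-90,0,0.6],[0,0,-110,0,0.6],[0,0,-110,0,0.6],[0,0,-110,0,0.6],[0,0,-110,0,0.6]])

```text
time: 11.23
position: [0.4654, 0.0037, 0.144]
tool_rot: [-3.125, 0.32, 0.001]
wrist_force: [-0.5, 0.7, -0.2]
opening: 0.799
```

Run:
```python
from h import *
p,R=tf(); print(p,np.degrees(np.arctan2(R[1,0],R[0,0])))
c=cal("wrist"); im,d=grab_frame("wrist"); cv2.imwrite("pics/w6.png",im[:,:,::-1])
rc=np.argwhere(d>0); W=pts("wrist",rc,d[d>0],c)
y=np.deg2rad(78.4); e=np.array([np.cos(y),np.sin(y)]); f=np.array([np.sin(y),-np.cos(y)])
J=np.c_[(W[:,:2]-[.483,.0877])@f,(W[:,:2]-[.483,.0877])@e,W[:,2]]*1000
for a,b in [(-60,-52),(-50,-40),(-38,-28),(15,24)]:
    m=(abs(J[:,0])<10)&(J[:,1]>a)&(J[:,1]<b); print((a,b),m.sum(),np.percentile(J[m,2],[10,50,90]) if m.any() else "")
n="top"; im,d=grab_frame(n); rc=np.argwhere(d>0); W=pts(n,rc,d[d>0])
J=np.c_[(W[:,:2]-[.483,.0877])@f,(W[:,:2]-[.483,.0877])@e,W[:,2]]*1000
m=(abs(J[:,0])<35)&(J[:,1]>120)&(J[:,2]>55)&(J[:,1]<230)&(J[:,2]<85); print("tab",m.sum(),J[m].mean(0),np.percentile(J[m],[2,98],axis=0))
# target: TCP behind tab
for jy,z in [(200,.13)]:
    g=np.r_[np.array([.483,.0877])+e*jy/1000,z]; print(g,"tool",R.T@(g-p)*1000)
```

```text
[0.46541721 0.00370175 0.14395248] -11.694108748770546
(-60, -52) 927 [26.97155258 59.13877476 69.16151194]
(-50, -40) 559 [26.10754712 27.03899433 27.86305994]
(-38, -28) 566 [26.08908929 26.94076136 27.83847136]
(15, 24) 528 [25.91033185 26.90776824 27.94627056]
tab 86 [  0.28373538 167.37783222  66.35369502] [[-21.97591204 163.08544772  55.93354051]
 [ 22.25475722 173.10583981  73.47126082]]
[0.52321558 0.28361505 0.13      ] tool [-1.23107714e-01 -2.85818668e+02  1.39445783e+01]
```

View pics/w6.png

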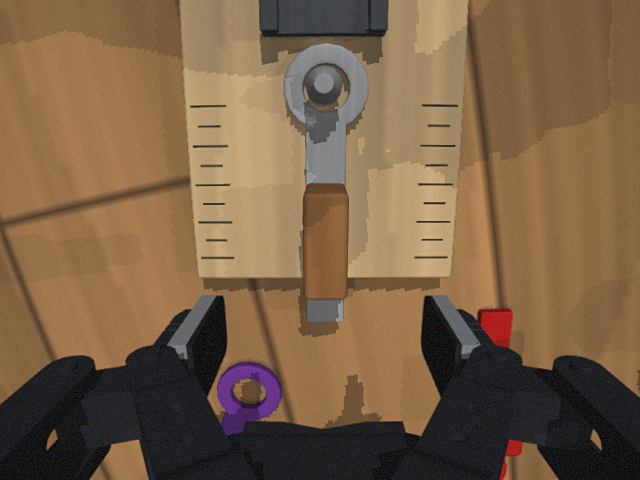

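The wrist view shows the arm hung over the post, with the ring at (85,326). Its top is a uniform 27 mm along the bar, so it lies flat, and the ring is clear of the track. The tab's rear face is at jig y of about 172 mm. Next I'll go behind the tab with the gripper shut.

Request:
jog_arm(increments=[[0,-25,0,0,-1],[0,-65,0,0,-1],[0,-105,0,0,-1],[0,-145,0,0,-1],[0,-185,0,0,-1],[0,-225,0,0,-1],[0,-265,0,0,-1],[0,-293,0,0,-1]])

```text
time: 12.0
position: [0.5245, 0.2935, 0.1423]
tool_rot: [3.125, -0.317, -0.004]
wrist_force: [0.3, -1.0, 0.6]
opening: -0.002
```

Request:
jog_arm(increments=[[0,0,0,0,-1],[0,0,0,0,-1],[0,0,0,0,-1],[0,0,0,0,-1]])

```text
time: 12.33
position: [0.5247, 0.2891, 0.1432]
tool_rot: [3.124, -0.322, -0.003]
wrist_force: [-0.6, 0.6, -0.5]
opening: -0.001
```

```bash
cat > pos.py <<'E'
from h import *
p,R=tf(); y=np.deg2rad(78.4); e=np.array([np.cos(y),np.sin(y)]); f=np.array([np.sin(y),-np.cos(y)])
d=p[:2]-[.483,.0877]; print("TCP jig",d@f*1000,d@e*1000,p[2],"yaw",np.degrees(np.arctan2(R[1,0],R[0,0])),state()["wrist_force"],state()["opening"],state()["time"])
E
python3 pos.py
```

```text
TCP jig 0.3514084008653176 205.64890327472244 0.14317078470460848 yaw -11.762051571179258 [-0.64493672  0.6458942  -0.52727314] -0.0009300529371464157 12.3333
```

Request:
jog_arm(increments=[[0,0,30,0,-1],[0,0,60,0,-1],[0,0,80,0,-1],[0,0,92,0,-1],[0,0,96,0,-1],[0,0,96,0,-1],[0,0,96,0,-1]])

```text
time: 12.92
position: [0.5265, 0.2904, 0.0494]
tool_rot: [-3.124, 0.321, -0.003]
wrist_force: [-0.2, -0.6, 0.1]
opening: 0.0
```

Request:
jog_arm(increments=[[0,6,0,0,-1],[0,12,0,0,-1],[0,18,0,0,-1],[0,24,0,0,-1],[0,30,0,0,-1],[0,36,0,0,-1],[0,42,0,0,-1],[0,48,0,0,-1]])

```text
time: 13.58
position: [0.5161, 0.2432, 0.0488]
tool_rot: [-3.124, 0.32, -0.002]
wrist_force: [0.3, 1.7, 1.8]
opening: 0.006
```

```bash
python3 pos.py
python3 - <<'E'
from h import *
im,d=grab_frame("side"); cv2.imwrite("pics/s2.png",cv2.resize(im[260:450,190:390,::-1],None,fx=3,fy=3))
E
```

```text
TCP jig 1.1588929449416474 159.0123831009043 0.04880468761726388 yaw -11.694488391188418 [0.34253356 1.73265775 1.77430966] 0.005772117935674108 13.5833
```

View pics/s2.png

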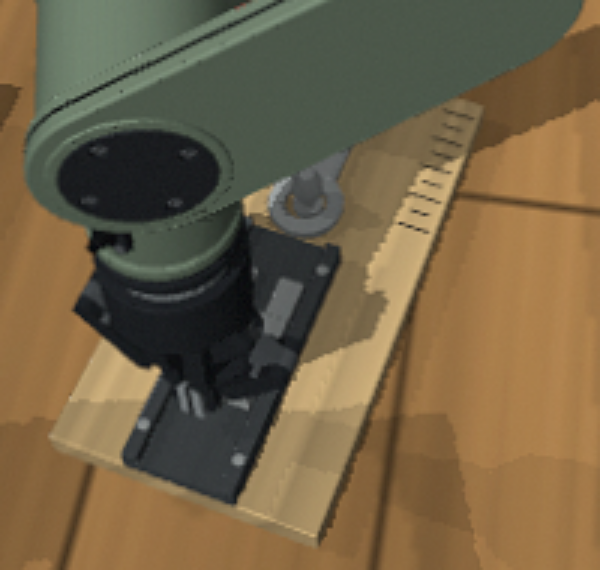

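The clip is being pushed along the track by the fingers and hasn't lifted. I'll continue in gentle steps.

Request:
jog_arm(increments=[[-0.5,6,0,0,-1],[-1,12,0,0,-1],[-1,18,0,0,-1],[-1,24,0,0,-1],[-1,30,0,0,-1],[-1,36,0,0,-1],[-1,42,0,0,-1],[-1,48,0,0,-1]])

```text
time: 14.3
position: [0.5049, 0.1961, 0.0483]
tool_rot: [-3.125, 0.32, -0.0]
wrist_force: [-0.1, 2.1, 1.9]
opening: 0.001
```

Request:
jog_arm(increments=[[0,4,0,0,-1],[0,8,0,0,-1],[0,11,0,0,-1],[0,14,0,0,-1],[0,17,0,0,-1],[0,20,0,0,-1],[0,22,0,0,-1],[0,24,0,0,-1]])

```text
time: 14.97
position: [0.5, 0.173, 0.0482]
tool_rot: [3.125, -0.32, -0.0]
wrist_force: [0.0, 2.3, 1.1]
opening: -0.001
```

```bash
python3 pos.py
```

```text
TCP jig -0.4836225022602156 86.9391612604853 0.04818731362771844 yaw -11.691813704213972 [0.01606826 2.25111829 1.13990676] -0.0008871414994718398 14.9667
```

Request:
jog_arm(increments=[[0,1,0,0,-1],[0,2,0,0,-1],[0,3,0,0,-1],[0,4,0,0,-1],[0,5,0,0,-1],[0,6,0,0,-1],[0,7,0,0,-1],[0,8,0,0,-1]])

```text
time: 15.63
position: [0.4984, 0.1652, 0.0482]
tool_rot: [3.125, -0.32, -0.0]
wrist_force: [0.6, 2.1, 0.2]
opening: -0.001
```

Request:
jog_arm(increments=[[0,0.5,0,0,-1],[0,1,0,0,-1],[0,1.5,0,0,-1],[0,2,0,0,-1],[0,2.5,0,0,-1],[0,3,0,0,-1]])

```text
time: 16.13
position: [0.498, 0.1624, 0.0483]
tool_rot: [-3.125, 0.32, -0.0]
wrist_force: [-0.0, 2.0, 0.8]
opening: 0.0
```

Request:
jog_arm(increments=[[0,0.5,0,0,-1],[0,1,0,0,-1],[0,1.5,0,0,-1],[0,2,0,0,-1],[0,2.5,0,0,-1],[0,3,0,0,-1]])

```text
time: 16.63
position: [0.498, 0.1607, 0.0487]
tool_rot: [-3.122, 0.321, -0.002]
wrist_force: [1.4, 7.2, 0.7]
opening: 0.0
```

Request:
jog_arm(increments=[[0,1,0,0,-1],[0,2,0,0,-1],[0,2,0,0,-1],[0,2,0,0,-1]])

```text
time: 16.97
position: [0.4988, 0.1601, 0.0495]
tool_rot: [-3.12, 0.321, -0.006]
wrist_force: [1.7, 10.1, 2.5]
opening: 0.002
```

It has stopped dead: 10 N with no further travel, and the TCP is at jig y of about 74 mm, which puts the tab's rear face near 64. Next I'll back off, rise and check.

Request:
jog_arm(increments=[[0,-5,0,0,-1],[0,-15,0,0,-1],[0,-30,0,0,-1],[0,-30,-20,0,-1],[0,-30,-60,0,-1],[0,-30,-100,0,-1],[0,-30,-140,0,-1],[0,-30,-150,0,-1]])

```text
time: 17.63
position: [0.5069, 0.1875, 0.2054]
tool_rot: [-3.123, 0.319, -0.018]
wrist_force: [1.3, 0.8, 0.8]
opening: -0.001
```

Request:
jog_arm(increments=[[0,130,0,0,-1],[0,130,0,0,-1],[0,130,0,0,-1],[0,130,0,0,-1],[0,130,0,0,-1],[0,130,0,0,-1]])

```text
time: 18.13
position: [0.4764, 0.0595, 0.1978]
tool_rot: [-3.125, 0.322, 0.002]
wrist_force: [-0.0, -0.2, -0.8]
opening: -0.001
```

```bash
python3 pos.py
python3 - <<'E'
from h import *
y=np.deg2rad(78.4); e=np.array([np.cos(y),np.sin(y)]); f=np.array([np.sin(y),-np.cos(y)])
for n in ["wrist","side"]:
    c=cal(n); im,d=grab_frame(n); rc=np.argwhere(d>0); W=pts(n,rc,d[d>0],c)
    if n=="wrist": cv2.imwrite("pics/w7.png",im[:,:,::-1])
    J=np.c_[(W[:,:2]-[.483,.0877])@f,(W[:,:2]-[.483,.0877])@e,W[:,2]]*1000
    m=(abs(J[:,0])<30)&(J[:,1]>40)&(J[:,1]<190)&(J[:,2]>50)&(J[:,2]<80)
    print(n,"tab",m.sum(),J[m].mean(0) if m.any() else "",np.percentile(J[m],[2,98],axis=0) if m.any() else "")
    for a,b in [(-50,-40),(-38,-28)]:
        m=(abs(J[:,0])<9)&(J[:,1]>a)&(J[:,1]<b)&(J[:,2]<80); print((a,b),m.sum(),np.percentile(J[m,2],[10,50,90]) if m.any() else "")
E
```

```text
TCP jig -0.7927359458257053 -28.96240346181364 0.1978042173784143 yaw -11.775994083967465 [-0.02306764 -0.2122734  -0.82100499] -0.000649646005202432 18.1333
wrist tab 1083 [ 1.16260319 58.31489022 66.80243236] [[-20.85958592  54.65468953  53.06764059]
 [ 23.33546662  62.58858062  69.06114855]]
(-50, -40) 306 [26.14249349 27.00566648 27.87823438]
(-38, -28) 318 [26.13243101 26.9582398  27.91217066]
side tab 205 [-1.28105248 61.58650095 62.00237915] [[-23.04625313  55.74580757  51.11035872]
 [ 21.10343937  64.72070274  68.63421096]]
(-50, -40) 37 [24.88718776 26.48575001 28.09344727]
(-38, -28) 34 [25.52354204 26.7353538  28.00213854]
```

View pics/w7.png

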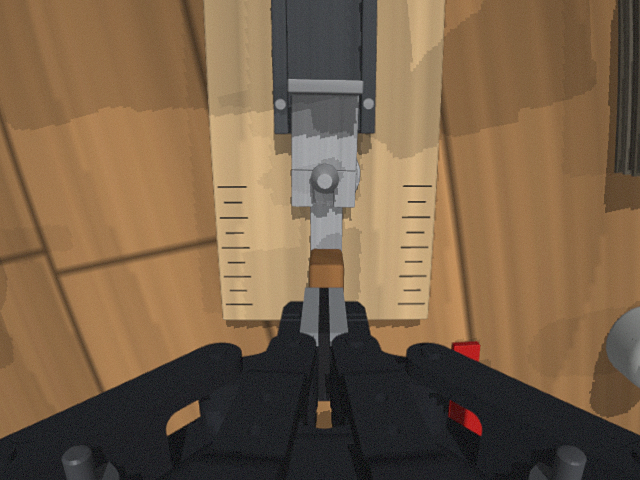

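The clip straddles the post at (180,325), the tab spans jig y of about 56–64 mm, which is home, and the arm is flat beneath it. The robot is clear of everything, so I'll hand in.

```bash
python3 -c "
from rig import *
print(sign_off())"
```

```text
the job is handed in; nothing more can be done
None
```

The job is done and handed in at about 18.2 s of robot time. I hung the steel arm over the post by its eye, let go of it, then pushed the clip along its track with the shut fingers until it stopped dead.

**Last checks:**
- **Clip:** it straddles the post, and its tab spans about 55–64 mm from the post (home is 56–64). It held at about 10 N without moving further.
- **Swing arm:** its top measured about 27 mm at two places along the bar, so it lies flat. The camera reads about 1 mm low against the expected 28 mm.
- **Robot:** it was well clear of everything and touching nothing. The largest wrist force I read was about 10 N.
- **Camera disagreement:** the wrist and side cameras differ by about 2–3 mm on the tab's position. That is roughly the calibration tolerance, and both agree with the clip being home.
- **Not re-measured:** I did not check the jar, cup, boards and hammer again at the end. The moves were planned to stay away from them, and no force reading suggested contact.

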